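# Switch on the hot counter in the right order

### The job

Switch on the hot counter at the switch box on the desk: first press the red rocker fully down at its white-marked end, then do the same with the blue rocker, and then press the green push button all the way in and let it come back out. Only press things, leave the yellow rocker off, and do not pick up or push about the marker, kitchen timer and spice jar standing round the box.

Things in the scene. Friction and masses are not known exactly. Their poses are not given: they have to be found in the camera images.
- box: the switch box, a grey enclosure 120 x 290 x 42 mm (x, y, z) with an aluminium cover, fixed to the desk; origin at the centre of its underside, z up, y along its long side, x across it away from the robot's side (its yaw is within 0.3 rad of the world's). The four controls stand in a row along its y axis, 66 mm apart, in any order: a red, a blue and a yellow rocker and a green push button.
- red_rocker (a joint): angle of the red rocker: 0 = off (the end with the white bar stands up), 0.40 = fully on (that end is down at its stop); above 0.30 counts as on. The paddle is 56 mm (box x) by 36 mm (box y) and 9 mm thick, turning about an axis along box y 60 mm above the desk, in the middle of a black frame 68 x 48 mm whose rim is 54 mm above the desk. No spring: it takes about 3 N at the mark and stays where it is left.
- red_mark (a point): point on the top face of the red rocker at the white bar, 18 mm from the rocker's axis toward the box's +x side; press here straight down. It moves with the rocker, from about 68 mm above the desk (off) to about 61 mm (on); its frame turns with the rocker.
- blue_rocker (a joint): angle of the blue rocker, built like the red one: 0 = off, 0.40 = fully on, above 0.30 counts as on
- blue_mark (a point): point on the top face of the blue rocker at its white bar, as on the red one
- yellow_rocker (a joint): angle of the yellow rocker, built like the red one: 0 = off; it must stay off (below 0.10)
- yellow_mark (a point): point on the top face of the yellow rocker at its white bar, as on the red one
- green (a joint): travel of the green push button: 0 = out, 0.006 m = fully in; spring return, about 5 N fully in; above 0.0045 counts as pressed
- green_top (a point): centre of the top face of the green push button (round, 32 mm across), 64 mm above the desk when out; it moves down with the button
- marker: white marker pen with a black cap, 135 mm long, 17 mm thick, lying loose in front of the box; origin under its middle
- timer: round white kitchen timer with a red bar, 72 mm across, 46 mm high, loose behind the box; origin at the centre of its underside
- spice_jar: spice jar with a red cap, 45 mm across, 106 mm high, standing loose to the right of the box; origin at the centre of its underside

How it is judged:
By the outcome, as a careful person would: the job done as asked, in the order asked, and still so for the second after the job is handed in, with the robot touching nothing.
It also fails if it takes over 42 s, if anything falls off the work surface, if the arm or the gripper's body presses on something with over 40 N, if the wrist force passes 120 N, or if a joint passes its speed limit or range.

### The arm

A 6-joint arm with a two-finger parallel gripper is mounted at the origin on a cart in front of the work surface, level with it; the furniture and walls round the work are solid. World frame = base frame: x ahead of the robot, y to its left, z up, the work surface at z = 0. Lengths are in m, angles in rad, forces in N, time in s.
With the tool pointing down it reaches from about 0.35 to 0.975 m from the base axis. Payload 7.1 kg.
Tool frame: the origin (TCP) lies midway between the tips of the shut fingers; the grasp point (between the pads) lies 19 mm behind it; z points along the fingers, x is the direction in which the jaws open and shut, and the axes are right-handed (so a half turn about z gives the same grasp; the last joint's range is limited). The gripper opens to 88 mm and grips with 3 to 60 N. Pads are 20 mm wide; open, the fingers measure 115 mm over their backs; the gripper's body (75 mm by 178 mm) begins 61 mm behind the grasp point.
Start: joints at [-1.243, 0.423, 1.63, -0, 1.089, -0.019], TCP at [0.212, -0.588, 0.223] pointing down, gripper open.
Joint ranges: [-3, 3], [-0.9, 2.11], [0.09, 2.58], [-1.31, 4.45], [0.11, 2.69], [-2.54, 2.54]. Speed limits (rad/s): [2.39, 2.39, 3.01, 3.14, 3.14, 3.14].

### API

Orientations are given as a unit quaternion [w, x, y, z].
In Python, from station import move_pose, movel, movej, command_gripper, wait, inverse_kinematics, read_camera, camera_info, MotionError, job_done, get_time, get_joint_pos, get_qvel, get_effort, get_tcp_pos, get_ee_rot, get_ft_force, get_ft_torque, get_grip_width gives the robot as it stands. Calls block until the motion is done:
- move_pose(position, orientation): joint-space move of the TCP to a pose.
- movel(position, frame=None, v=0.15, until_force=None): straight line of the TCP; frame=None keeps the orientation; v is the mean speed in m/s. With until_force (N) it stops when the force on the tool has changed by that much, and returns True; else False.
- movej(angles): joint-space move.
- command_gripper(opening): opening from 0.0 (shut) to 1.0 (fully open); the grip force is fixed at half the most; returns when the fingers have stopped.
- wait(seconds).
- inverse_kinematics(position, orientation): joint angles nearest the present ones, or None.
- read_camera(name): name is "scene" or "side" or "wrist"; returns the picture (420x560x3 uint8, red, green, blue); there is no depth.
- camera_info(name): a dict with "intrinsics" (3x3 intrinsics, pixels), "dist" ([k1, k2, p1, p2, k3] as OpenCV has them; the pictures are not rectified), "T" (4x4, takes a point from camera to world coordinates); the wrist camera has in their place "tool_from_camera" (4x4, takes a point from camera to tool coordinates, whose origin is the TCP and whose axes are the tool frame's). Camera axes: x right, y up, looking along -z (the intrinsics and any distortion apply to the point x, -y, -z); pixel columns grow to the right and rows downward; lengths in m; the calibration is good to about 2 mm. A picture is of the moment at which its call begins: read the wrist's pose just before it. camera_info takes no time and is no camera call.
A pose or a line that the arm cannot do raises MotionError and nothing moves.
- job_done(): hands the job in, once; it reports no verdict.
Readings, each from a call of its own:
- get_time(): time.
- get_joint_pos(): joint angles.
- get_qvel(): joint speeds.
- get_effort(): joint torques, N m.
- get_tcp_pos(): TCP position.
- get_ee_rot(): TCP orientation.
- get_ft_force(): force on the tool from outside, world axes, zero at the start.
- get_ft_torque(): the same for the moment, N m.
- get_grip_width(): opening from 0.0 (shut) to 1.0 (fully open).
Only numpy, scipy, OpenCV 4.12 (cv2) and the standard library are available. Lean on these libraries where they do the work, as an engineer would, in place of code of your own. Each camera call takes 0.05 s, during which the arm holds its last target. There are 200 camera calls.

## Working session

There is one attempt and no reset: what is moved stays moved. The work goes in short steps, each a Python script; the robot and the scene stay as the last script left them, time stands still between calls to the robot, and variables do not carry over. Pictures are saved under pics/ and viewed, about 8 in all and at most 12, crops included, and the job is handed in when it is done.

```bash
mkdir -p pics; python3 - <<'E'
from station import *
import cv2
for n in ("scene","side"):
    cv2.imwrite(f"pics/{n}0.png",read_camera(n)[:,:,::-1])
    i=camera_info(n);print(n,i["T"],i["intrinsics"],i["dist"])
print(get_time(),get_ee_rot(),get_ft_force())
E
```

```text
scene [[-8.12906482e-01  2.57819500e-01 -5.22218496e-01  1.05540000e-01]
 [-5.82394030e-01 -3.60628071e-01  7.28535921e-01  5.36872628e-01]
 [-4.95881643e-04  8.96368507e-01  4.43309434e-01  4.43489641e-01]
 [ 0.00000000e+00  0.00000000e+00  0.00000000e+00  1.00000000e+00]] [[434.05743032   0.         282.43816536]
 [  0.         434.05743032 207.77544543]
 [  0.           0.           1.        ]] [-0.05500312  0.          0.          0.          0.        ]
side [[-0.95275947  0.14767143 -0.26541016  0.32510973]
 [-0.30359413 -0.48876441  0.81788749  0.60652332]
 [-0.00894443  0.85982702  0.5105071   0.51823773]
 [ 0.          0.          0.          1.        ]] [[396.31973162   0.         280.35846825]
 [  0.         396.31973162 201.75026577]
 [  0.           0.           1.        ]] [-0.02850619  0.          0.          0.          0.        ]
0.1 [-3.97818291e-04  8.18506212e-01 -5.74497277e-01 -5.49542727e-04] [-0.05294118  0.2296666   0.29569309]
```

View pics/scene0.png

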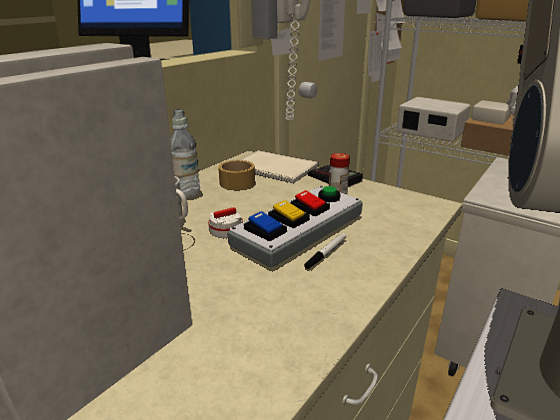

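View pics/side0.png

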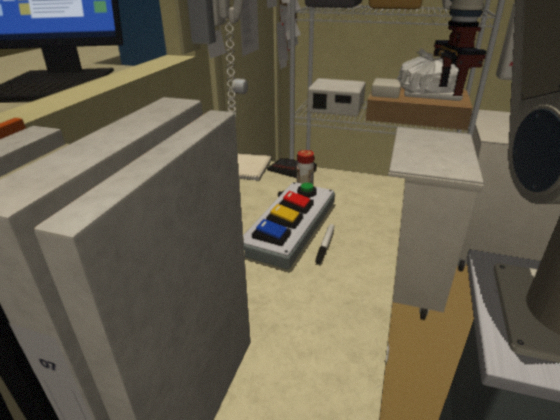

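The scene picture shows the box at about (295,225), ordered from +y to −y blue (265,222), yellow (290,210), red (311,201), green (330,193). The jar is at (340,175), the timer at (225,222) and the marker at (325,252). The side picture shows the same order. I'll enlarge both for pixel picks.

```bash
python3 - <<'E'
import cv2
a=cv2.imread("pics/scene0.png")[175:275,220:370]
b=cv2.imread("pics/side0.png")[170:270,220:360]
cv2.imwrite("pics/c1.png",cv2.resize(a,None,fx=5,fy=5,interpolation=2))
cv2.imwrite("pics/c2.png",cv2.resize(b,None,fx=5,fy=5,interpolation=2))
E
```

```text
(no output)
```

View pics/c1.png

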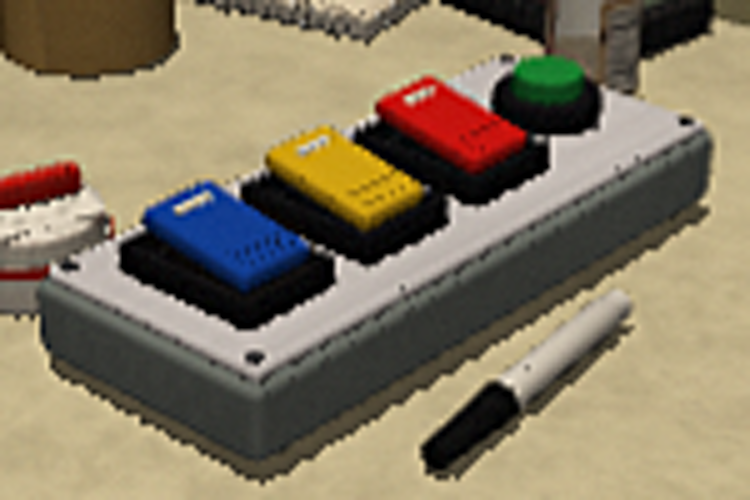

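View pics/c2.png

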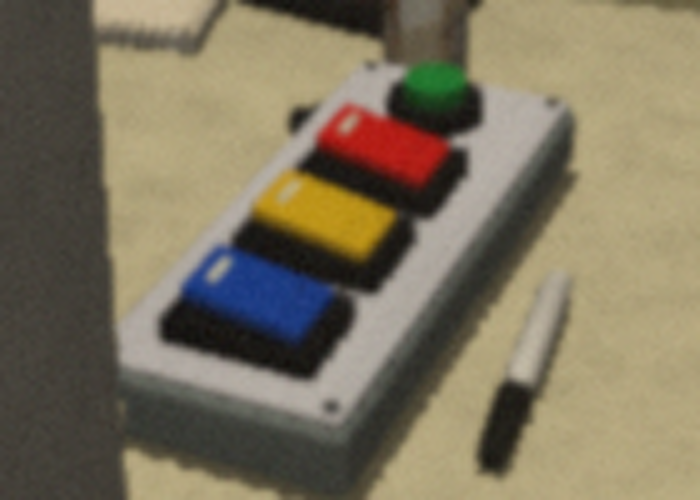

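The scene crop has white bars at blue (195,203), yellow (312,144) and red (419,95), with the green top at (550,71). The side crop has blue (218,269), yellow (288,188), red (348,122) and green (436,78). Next is a joint fit of the box x, y and yaw.

```bash
cat > h.py <<'E'
import numpy as np, cv2
from station import *
B=np.array([[.018,.099,.068],[.018,.033,.068],[.018,-.033,.068],[0,-.099,.064]]) # blue yellow red green
def proj(P,i,T):
    Pc=(np.asarray(P)-T[:3,3])@T[:3,:3]
    return cv2.projectPoints(Pc*[1,-1,-1],np.zeros(3),np.zeros(3),np.array(i["intrinsics"]),np.array(i["dist"]))[0][:,0]
def world(p,L=B):
    c,s=np.cos(p[2]),np.sin(p[2]); L=np.asarray(L)
    return np.c_[p[0]+c*L[:,0]-s*L[:,1],p[1]+s*L[:,0]+c*L[:,1],L[:,2]]
E
python3 - <<'E'
from h import *
from scipy.optimize import least_squares
S={"scene":(np.array([[195,203],[312,144],[419,95],[550,71]]),(220,175)),
"side":(np.array([[218,269],[288,188],[348,122],[436,78]]),(220,170))}
ob={k:(u+.5)/5-.5+np.array(o) for k,(u,o) in S.items()}
I={k:camera_info(k) for k in S}
def r(p,ks): return np.concatenate([(proj(world(p),I[k],np.array(I[k]["T"]))-ob[k]).ravel() for k in ks])
for ks in (["scene"],["side"],["scene","side"]):
    f=least_squares(r,[.6,-.1,0],args=(ks,));print(ks,f.x.round(4),f.fun.round(1))
print(world(f.x).round(4))
q=[0,1,0,0]
print(get_joint_pos())
for w in world(f.x):
  for a in (0,np.pi/2,-np.pi/2):
    h=(f.x[2]+a)/2; print(a,inverse_kinematics(list(w[:2])+[.12],[0,np.cos(h),np.sin(h),0]))
E
```

```text
['scene'] [ 0.5368 -0.1248 -0.1231] [-0.2 -0.2  0.1  0.4  0.2  0.1 -0.1 -0.4]
['side'] [ 0.5365 -0.1188 -0.1234] [ 0.  -0.1 -0.2  0.6  0.   0.   0.2 -0.6]
['scene', 'side'] [ 0.5364 -0.1223 -0.1235] [-0.9  0.4 -0.5  0.9 -0.3  0.5 -0.5  0.1  0.7 -1.   0.3 -0.2  0.5 -0.7
  0.5 -1.2]
[[ 0.5665 -0.0263  0.068 ]
 [ 0.5583 -0.0918  0.068 ]
 [ 0.5502 -0.1573  0.068 ]
 [ 0.5242 -0.2206  0.064 ]]
[-1.24298132e+00  4.23742046e-01  1.63060212e+00 -6.73747145e-06
  1.08860532e+00 -1.89982313e-02]
0 [-6.73662981e-02  4.78338664e-01  1.82743995e+00 -4.44089210e-16
  8.35814036e-01  5.61190516e-02]
1.5707963267948966 [-6.73662981e-02  4.78338664e-01  1.82743995e+00 -4.44089210e-16
  8.35814036e-01 -1.51467728e+00]
-1.5707963267948966 [-6.73662981e-02  4.78338664e-01  1.82743995e+00 -4.44089210e-16
  8.35814036e-01  1.62691538e+00]
0 [-1.83972861e-01  4.76824927e-01  1.83022776e+00 -4.44089210e-16
  8.34539967e-01 -6.04875112e-02]
1.5707963267948966 [-1.83972861e-01  4.76824927e-01  1.83022776e+00 -4.44089210e-16
  8.34539967e-01 -1.63128384e+00]
-1.5707963267948966 [-1.83972861e-01  4.76824927e-01  1.83022776e+00 -4.44089210e-16
  8.34539967e-01  1.51030882e+00]
0 [-2.99239248e-01  4.84634996e-01  1.81582602e+00 -4.44089210e-16
  8.41131634e-01 -1.75753899e-01]
1.5707963267948966 [-2.99239248e-01  4.84634996e-01  1.81582602e+00 -4.44089210e-16
  8.41131634e-01 -1.74655023e+00]
-1.5707963267948966 [-2.99239248e-01  4.84634996e-01  1.81582602e+00 -4.44089210e-16
  8.41131634e-01  1.39504243e+00]
0 [-4.19197960e-01  4.80348843e-01  1.82373524e+00 -4.44089210e-16
  8.37508575e-01 -2.95712610e-01]
1.5707963267948966 [-4.19197960e-01  4.80348843e-01  1.82373524e+00 -4.44089210e-16
  8.37508575e-01 -1.86650894e+00]
-1.5707963267948966 [-4.19197960e-01  4.80348843e-01  1.82373524e+00 -4.44089210e-16
  8.37508575e-01  1.27508372e+00]
```

The fits agree to within a few mm. I'll close the gripper, move over the box and take one wrist picture to refine the pose.

```bash
cat >> h.py <<'E'
YAW=-.1235
def quat(yaw): h=(yaw-np.pi/2)/2; return [0,np.cos(h),np.sin(h),0]
E
python3 - <<'E'
from h import *
print(np.array(camera_info("wrist")["tool_from_camera"]).round(4))
command_gripper(0.0)
move_pose([.52,-.14,.27],quat(YAW))
p,q=get_tcp_pos(),get_ee_rot()
im=read_camera("wrist"); np.savez("w.npz",p=p,q=q)
cv2.imwrite("pics/w0.png",im[:,:,::-1]);print(p,q,get_time(),get_grip_width())
E
```

```text
[[ 1.000e+00 -0.000e+00  1.000e-04 -1.000e-04]
 [-0.000e+00 -9.549e-01 -2.970e-01 -8.060e-02]
 [ 1.000e-04  2.970e-01 -9.549e-01 -1.616e-01]
 [ 0.000e+00  0.000e+00  0.000e+00  1.000e+00]]
[ 0.51993578 -0.14059436  0.26994905] [-6.30813929e-05 -6.61921613e-01  7.49573060e-01 -3.88030111e-05] 3.4583 0.005194927279830747
```

View pics/w0.png

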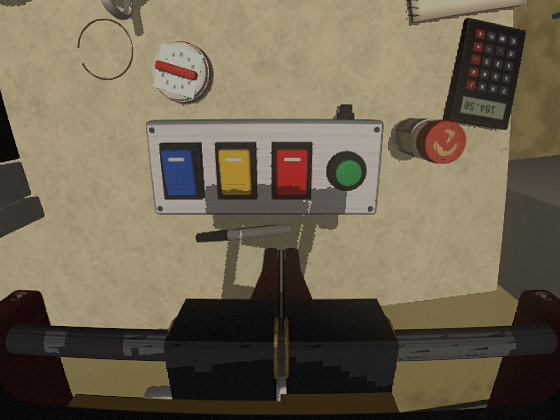

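The wrist picture shows bars at blue (176,160), yellow (234,160) and red (292,160), the green top at (348,171) and the jar cap at (445,142). The box's −x edge and the marker are in view and clear.

```bash
python3 - <<'E'
from h import *
from scipy.optimize import least_squares
from scipy.spatial.transform import Rotation as R
d=np.load("w.npz");i=camera_info("wrist");T=np.eye(4);q=d["q"];T[:3,:3]=R.from_quat(q[[1,2,3,0]]).as_matrix();T[:3,3]=d["p"];T=T@np.array(i["tool_from_camera"])
ob=np.array([[176,160],[234,160],[292,159.7],[348,171]])
f=least_squares(lambda p:(proj(world(p),i,T)-ob).ravel(),[.54,-.12,-.12]);print(f.x.round(4),f.fun.round(1));print(world(f.x).round(4))
g=least_squares(lambda p:(proj([[p[0],p[1],.106]],i,T)-[445,142]).ravel(),[.55,-.3]);print("jar",g.x)
E
```

```text
[ 0.5352 -0.1226 -0.1048] [-0.2  0.9 -0.6 -0.6 -0.1 -1.5  1.   1.4]
[[ 0.5634 -0.026   0.068 ]
 [ 0.5565 -0.0916  0.068 ]
 [ 0.5496 -0.1573  0.068 ]
 [ 0.5248 -0.221   0.064 ]]
jar [ 0.55308573 -0.31314072]
```

The wrist fit agrees with the scene and side fit to within 3 mm, and the jar is 9 cm from the button, so there is room. Pressing red first, then blue.

```bash
python3 - <<'E'
from h import *
q=quat(-.114)
for n,(x,y) in dict(red=(.551,-.157),blue=(.566,-.026)).items():
    move_pose([x,y,.11],q); movel([x,y,.075],v=.1)
    hit=movel([x,y,.053],v=.02,until_force=15)
    print(n,hit,get_tcp_pos().round(4),get_ft_force().round(1))
    movel([x,y,.11],v=.1); print(get_time())
move_pose([.52,-.14,.27],q)
cv2.imwrite("pics/w1.png",read_camera("wrist")[:,:,::-1])
s=read_camera("scene")[:,:,::-1]; cv2.imwrite("pics/s1.png",s)
cv2.imwrite("pics/s1c.png",cv2.resize(s[175:275,220:370],None,fx=5,fy=5,interpolation=2));print(get_time())
E
```

```text
red True [ 0.5531 -0.1574  0.0625] [-1.5  0.8  8.6]
6.0083
blue True [ 0.5681 -0.0262  0.0628] [-1.7 -0.7  8.9]
8.4417
9.3667
```

View pics/s1c.png

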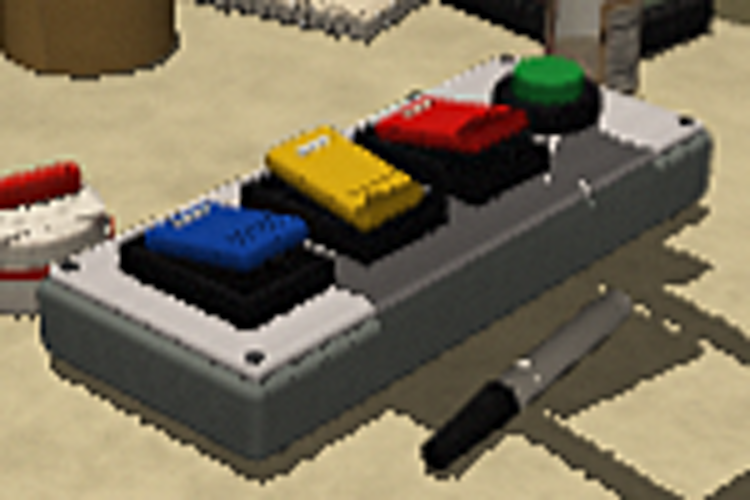

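Both rockers have tipped: the red bar is now at (417,107) and the blue at (193,216), and yellow is unchanged. I'll check that shift against the full 7 mm drop before going on to green.

```bash
python3 - <<'E'
from h import *
i=camera_info("scene");T=np.array(i["T"]);p=[.5368,-.1248,-.1231]
# mark: r=18 along paddle, height h above axis; off +0.2, on -0.2
h=.068-.06-.018*np.sin(.2); h/=np.cos(.2)
def m(a,y): return [.018*np.cos(a)-h*np.sin(a),y,.06+.018*np.sin(a)+h*np.cos(a)]
for n,y in (("red",-.033),("blue",.099)):
    for a in (.2,-.1,-.2): print(n,a,m(a,y),((proj(world(p,[m(a,y)]),i,T)[0]-[220,175]+.5)*5-.5).round(1))
E
```

```text
red 0.2 [np.float64(0.016744418924872086), -0.033, np.float64(0.068)] [422.1  96.3]
red -0.1 [np.float64(0.018360716041426372), -0.033, np.float64(0.0626943777719026)] [418.8 106.8]
red -0.2 [np.float64(0.018537977877412612), -0.033, np.float64(0.0608479040913778)] [418.4 110.7]
blue 0.2 [np.float64(0.016744418924872086), 0.099, np.float64(0.068)] [196.4 203.1]
blue -0.1 [np.float64(0.018360716041426372), 0.099, np.float64(0.0626943777719026)] [193.7 214.2]
blue -0.2 [np.float64(0.018537977877412612), 0.099, np.float64(0.0608479040913778)] [193.5 218.4]
```

The shift is 12–13 px where a full throw predicts 14–15, which is too close to call. I'll re-press each in the same order, slightly further out and firmer, and then press green.

```bash
python3 - <<'E'
from h import *
q=quat(-.114)
for n,(x,y) in dict(red=(.555,-.157),blue=(.570,-.026)).items():
    move_pose([x,y,.11],q); movel([x,y,.07],v=.1)
    hit=movel([x,y,.053],v=.015,until_force=25)
    print(n,hit,get_tcp_pos().round(4),get_ft_force().round(1))
    movel([x,y,.11],v=.1)
x,y=.5245,-.221
move_pose([x,y,.11],q); movel([x,y,.07],v=.1)
hit=movel([x,y,.054],v=.015,until_force=18)
print("green",hit,get_tcp_pos().round(4),get_ft_force().round(1)); wait(.2); print(get_tcp_pos().round(4))
movel([x,y,.11],v=.1)
move_pose([.48,-.30,.30],q)
s=read_camera("scene")[:,:,::-1]; cv2.imwrite("pics/s2.png",s)
cv2.imwrite("pics/s2c.png",cv2.resize(s[175:275,220:370],None,fx=5,fy=5,interpolation=2));print(get_time(),get_ft_force().round(1))
E
```

```text
red True [ 0.5551 -0.157   0.062 ] [-1.9  0.4  9.8]
blue True [ 0.5702 -0.0259  0.0623] [-2.6  0.7 11.1]
green True [ 0.5247 -0.2212  0.0583] [-1.5  1.3  9.1]
[ 0.5247 -0.2212  0.0583]
18.3667 [-0.3  0.1 -0.4]
```

View pics/s2c.png

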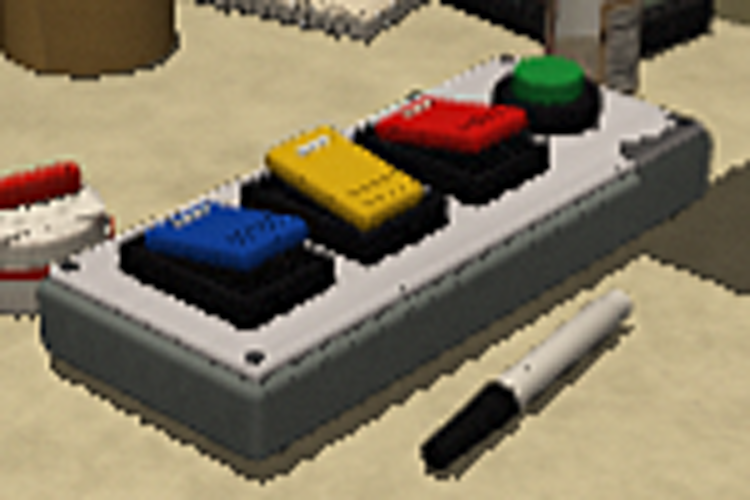

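The rocker pixels did not change under the firmer press, so both were already at their stops. Green stopped at z = 58.3 mm (about 5.7 of 6 mm) and is back out. Yellow, the marker and the timer are unmoved.

```bash
python3 -c "
from station import *
job_done();print(get_time())"
```

```text
the job is handed in; nothing more can be done
the job is handed in; nothing more can be done
```

The hot counter should now be switched on: I pressed red, then blue, then green, and handed the job in just after 18.4 s on the robot's clock.

- **Red and blue:** I pressed each at its mark until the tool felt 15 N. The picture then showed slightly less bar movement than a full throw should give (12–13 px against 14–15). I pressed both again in the same order, a little further out and to 25 N. The picture did not change, so I take both to be at their stops.
- **Green:** the finger stopped at 58.3 mm, which is about 5.7 mm of travel on my estimate, with the force limit of 18 N well above the spring's 5 N. In the last picture it is back out.
- **Everything else:** yellow still reads off, and the marker and timer look unmoved. The jar's visible part looks the same too, but I did not measure it again. The arm ended clear of everything, with the wrist force near zero.

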